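Open the filter bay of the dust extractor

ROBOT

A 6-joint arm with a two-finger parallel gripper is mounted at the origin on the work surface. World frame = base frame: x ahead of the robot, y to its left, z up, the work surface at z = 0. Lengths are in m, angles in rad, forces in N, time in s.
With the tool pointing down it reaches from about 0.3 to 0.875 m from the base axis. Payload 6.4 kg.
Tool frame: the origin (TCP) lies midway between the tips of the shut fingers; the grasp point (between the pads) lies 19 mm behind it (r.hold_point_z is the distance from the TCP to the grasp point, in m); z points along the fingers, y is the direction in which the jaws open and shut (so a half turn about z gives the same grasp; the last joint's range is limited). The gripper opens to 85 mm and grips with 20 to 120 N. Pads are 22 mm wide; open, the fingers measure 114 mm over their backs; the gripper's body (76 mm by 85 mm) begins 54 mm behind the grasp point. The pads swing forward as they close: fully open they stand 13 mm farther back than shut.
Start: joints at [-1.348, 0.181, 1.607, -0, 1.354, -0.206], TCP at [0.239, -0.523, 0.192] pointing down, gripper open.
Joint ranges: [-2.99, 2.99], [-0.89, 2.07], [0.3, 2.58], [-1.14, 4.28], [0, 2.63], [-3.12, 3.12]. Speed limits (rad/s): [2.57, 2.57, 3.01, 3.14, 3.14, 3.14].

INTERFACE

Orientations are given as a unit quaternion [x, y, z, w].
In Python, from cell import monitor, imaging, order, r gives the robot as it stands.
- The arm moves only by the tool carry_out, never from a script. Its argument "increments" is a list of rows, each an object of numbers: "x", "y", "z": the shift along the world's x, y, z in cm; "roll": the turn about the world's z in degrees. A call has 1 to 5 rows; each row is the pose to reach, as a shift and turn from the pose commanded when the call began; what a row does not reach only later rows make up. A row lasts 1/8 s, in which the tool goes at most 62.5 mm and 10.7 degrees, less where a joint would pass 70% of its speed; a pose out of reach is approached as far as the arm can. A call with a gripper value outside its range is refused whole. "claw" is the closure, from 0 (fully open) to 1 (shut), set as the call begins (left out, the last holds). The fingers move at their own pace and stop on an object; the grip force is fixed at half the most. Time passes only in rows, so rows that repeat a pose let the fingers close. It gives the time, the measured TCP pose, the force and the opening at its end, in the units of the state.
- monitor.read_state(): the state, without advancing time (a new reading comes with each control period).
- imaging.capture(name): name is "scene" or "top" or "wrist"; returns a dict with "img" (480x640x3 uint8, red, green, blue), "intrinsics" (3x3 intrinsics, pixels), "rvec" (rotation vector, rad) and "tvec" (3), from world to camera coordinates, as OpenCV has them; the wrist camera has in their place "hand_eye" (4x4, takes a point from camera to tool coordinates, whose origin is the TCP and whose axes are the flange's). Camera axes: x right, y down, z forward; pixel columns grow to the right and rows downward; lengths in m; the calibration is good to about 2 mm. A picture is of the moment at which its call begins: read the wrist's pose just before it. There is no depth.
- order.finish_job(): hands the job in, once; it reports no verdict.
The state is a dict: "clock": time; "joint_positions": joint angles; "joint_vel": joint speeds; "effort": joint torques, N m; "tcp_pos": TCP position; "orientation": TCP orientation; "ft_force": force on the tool from outside, world axes, zero at the start; "wrist_torque": the same for the moment, N m; "gripper_width": finger opening in m.
Only numpy, scipy, OpenCV 4.12 (cv2) and the standard library are available. Lean on these libraries where they do the work, as an engineer would, in place of code of your own. Each camera call takes 0.05 s, during which the arm holds its last target. There are 200 camera calls.

TASK

Open up the dust extractor so that its filter can be changed: press its snap tab down until the filter lid springs loose, then push the lid along its guides, over the tab, until it is off its seat and clear of the tab, which snaps up again behind it. Only press and push, never lift the lid; leave it lying flat on the extractor's deck, and leave the other things on the bench where they are.

Things in the scene. Friction and masses are not known exactly. Their poses are not given: they have to be found in the camera images.
- extractor: grey benchtop dust extractor, a fixed box 320 mm long (x), 200 wide (y), 110 high. Origin under its centre, z up; x is the way the lid slides off, along the middle of its flat top (the deck, 110 mm up). From -x to +x along the deck: an 8 mm high block with two sprung plungers (x = -158 to -147 mm), the lid over the filter bay, the snap tab, free deck, the end stop
- guide_end (a point): point on the deck's mid-line, on the deck (110 mm up), where the lid's lipped side guides end, 2 mm behind the extractor's centre. Guides: 114 mm apart, tops 13 mm above the deck, lips over the lid's side edges with 99 mm between them, from 144 mm behind this point up to it; on from here only fences 6 mm high at the sides. The lid runs on two runners 3 mm above the deck
- end_stop (a point): middle of the inner face, at deck height, of the 10 mm high end stop that closes the deck's +x end, 150 mm in front of the extractor's centre. The pushed-off lid lies between the tab and this stop
- tab_top (a point): centre of the top of the snap tab, a ribbed black square 40 x 40 mm in the middle of the deck, just in front (+x) of the lid; moves with the tab. At rest its top is level with the lid's top, 8 mm above the deck, and its edge stops the lid. Once released the lid is kicked up to 8 mm forward over the tab, towards a finger that presses there, which does no harm
- tab (a joint): how far the snap tab is pressed down, in m: 0 at rest (up), 0.0075 fully down. It springs up by itself; pressing takes about 3 N at first, 4 to 7 N at the bottom. It lets the lid go at about 0.005. While the lid lies over it, it is held down at about 0.0035; when the lid has passed it, it springs back to 0
- lid: black filter lid, a loose plate 90 mm long (x), 110 wide (y), 5 thick, 0.12 to 0.22 kg. Origin at the centre of its underside, axes as the extractor's; starts 90 mm behind the extractor's centre. It has wholly passed the tab when its origin is 41 mm in front of that centre, and meets the end stop at 105 mm. Sliding it takes 1 to 5 N
- lid_step (a point): middle of the upper, level part (10 mm along x, 90 mm wide in y, top 14 mm above the lid's top face) of the raised thumb step across the lid: an upright rear face to push on, towards +x, 5 mm behind (-x of) this point, and in front a ramp that falls to the lid's top 47 mm ahead of it. The point lies 20 mm behind the lid's centre, 7 mm above the lid's top face
- spare_filter: loose new filter cartridge in a cardboard frame, 76 x 64 x 28 mm, lying flat beside the extractor; origin under its centre
- glue: loose glue bottle, 54 mm across and 165 mm tall, standing beside the extractor; origin under its centre
- screwdriver: loose screwdriver, 200 mm long, lying beside the extractor; origin under its middle, x runs from handle to tip
- screw_jar: loose jar of screws, 72 mm across and 85 mm tall, standing off to the side; origin under its centre
- tape_measure: loose tape measure, 70 x 36 x 66 mm, standing off to the side; origin under its centre
- sanding_block: loose cork sanding block, 115 x 66 x 24 mm, lying off to the side; origin under its centre
- sawn_fish: loose flat wooden fish, about 105 x 68 x 12 mm, lying off to the side; origin under the centre of its round body
- cup: loose white cup without handle, 76 mm across and 95 mm tall, standing off to the side; origin under its centre
Not all that is in view belongs to the job. What is shaped like the lid but blue, green or turquoise is not meant.

How it is judged:
By the outcome, as a careful person would: the job done as asked, in the order asked, and still so for the second after the job is handed in, with the robot touching nothing.
It also fails if it takes over 45 s, if anything falls off the work surface, if the arm or the gripper's body presses on something with over 40 N, if the wrist force passes 120 N, or if a joint passes its speed limit or range.

## Working session

There is one attempt and no reset: what is moved stays moved. The work goes in short steps, Python scripts to look and compute and a tool call to move; the robot and the scene stay as the last step left them, time stands still between calls to the robot, and variables do not carry over. Pictures are saved under pics/ and viewed, about 8 in all and at most 12, crops included, and the job is handed in when it is done.

Besides the shell and the picture viewer there is one more tool, called after "Call:" as name(argument=value, ...) on one line, values as JSON. carry_out: Moves the arm, as the interface text tells. Its arguments: {"type":"object","properties":{"increments":{"type":"array","items":{"type":"object","properties":{"x":{"type":"number"},"y":{"type":"number"},"z":{"type":"number"},"roll":{"type":"number"}}}},"claw":{"type":"number"}},"required":["increments"]}

```bash
mkdir -p pics; ls; python3 - <<'E'
from cell import monitor, imaging, order, r
import cv2,numpy as np
s=monitor.read_state();print({k:np.round(v,4) for k,v in s.items()})
for n in("scene","top"):
    c=imaging.capture(n);cv2.imwrite(f"pics/{n}0.png",c["img"][...,::-1])
    print(n,c["intrinsics"],c["rvec"],c["tvec"])
    np.savez(f"{n}0.npz",**{k:c[k] for k in("img","intrinsics","rvec","tvec")})
E
```

```text
pics
{'clock': np.float64(0.0), 'joint_positions': array([-1.3483,  0.1815,  1.608 , -0.    ,  1.3538, -0.2063]), 'joint_vel': array([ 0.0007, -0.0004,  0.0003,  0.0002,  0.0002, -0.0003]), 'effort': array([ 4.00000e-04, -4.44877e+01, -3.51335e+01, -4.00000e-04,
        9.00000e-03, -0.00000e+00]), 'tcp_pos': array([ 0.2389, -0.5223,  0.1915]), 'orientation': array([ 9.771e-01,  2.127e-01, -0.000e+00, -9.000e-04]), 'ft_force': array([0.7132, 0.9212, 0.1205]), 'wrist_torque': array([-0.0017,  0.0071, -0.0527]), 'gripper_width': np.float64(0.0853)}
scene [[553.29870565   0.         325.01319415]
 [  0.         553.29870565 239.26900794]
 [  0.           0.           1.        ]] [ 2.05059662  0.70151826 -0.37819692] [-0.40573338 -0.08074772  1.61616714]
top [[556.25971909   0.         319.45997704]
 [  0.         556.25971909 244.17821804]
 [  0.           0.           1.        ]] [ 2.01598713 -2.21437355  0.23153058] [0.05763205 0.49943946 1.48490631]
```

View pics/top0.png

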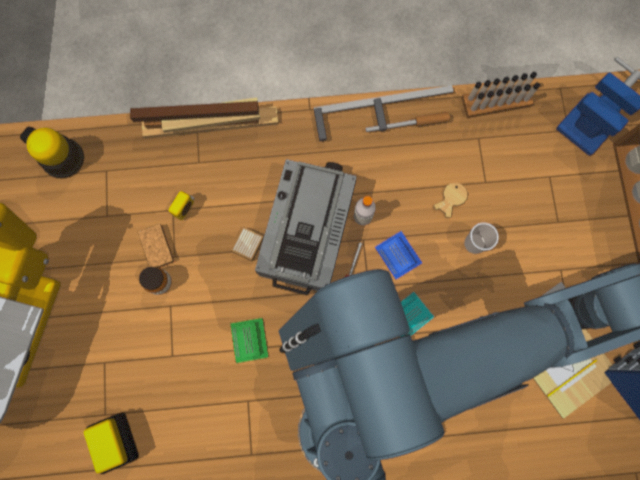

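View pics/scene0.png

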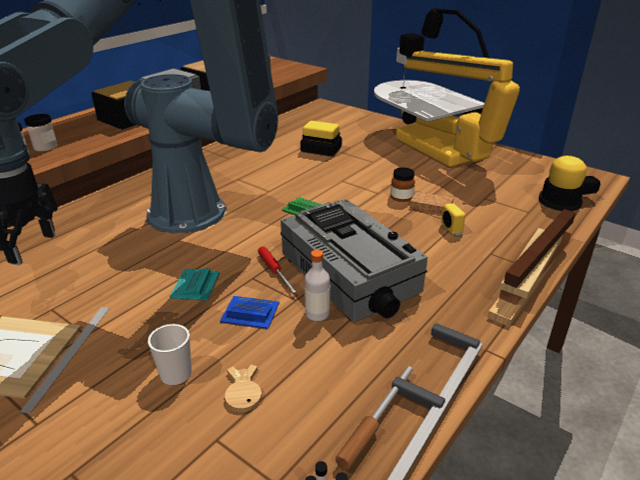

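Top view: the extractor spans about (257–355, 160–290), with the lid near (300,253) at the robot end and the tab near (303,229). I'll zoom in to measure.

```bash
cat > h.py <<'E'
import numpy as np,cv2
def ray(c,uv,z):
    R=cv2.Rodrigues(c["rvec"])[0];C=-R.T@np.ravel(c["tvec"])
    d=R.T@np.linalg.solve(c["intrinsics"],[uv[0],uv[1],1.]);return C+d*(z-C[2])/d[2]
def proj(c,p):
    return cv2.projectPoints(np.float64(p).reshape(-1,1,3),np.float64(c["rvec"]),np.float64(c["tvec"]),c["intrinsics"],None)[0].reshape(-1,2)
E
python3 - <<'E'
from h import *
c=np.load("top0.npz");im=c["img"]
cr=im[152:298,240:370,::-1];cv2.imwrite("pics/topcrop.png",cv2.resize(cr,None,fx=4,fy=4,interpolation=cv2.INTER_CUBIC))
m=(im.max(2)<50).astype(np.uint8);m[:,:240]=0;m[:,370:]=0;m[:152]=0;m[298:]=0
n,l,st,ce=cv2.connectedComponentsWithStats(m)
for i in range(1,n):
    if st[i,4]>20: print(st[i],ce[i].round(1),ray(c,ce[i],.115).round(4), cv2.minAreaRect(np.argwhere(l==i)[:,::-1].astype(np.float32)))
E
```

```text
[332 165  10   4  21] [336.9 166.8] [ 0.6997 -0.0555  0.115 ] ((336.5, 166.5), (9.0, 3.0), 0.0)
[297 233  13   7  38] [303.1 235.7] [0.5164 0.053  0.115 ] ((303.075439453125, 235.73585510253906), (13.186612129211426, 3.0219318866729736), 15.945395469665527)
[278 237  40  37 539] [298.1 257.3] [0.4595 0.0713 0.115 ] ((297.0294494628906, 254.8823699951172), (35.41019821166992, 28.861740112304688), 14.03624439239502)
[285 287  27   7  44] [301.5 289.8] [0.373 0.07  0.115] ((298.0, 290.0), (6.0, 26.0), 90.0)
```

View pics/topcrop.png

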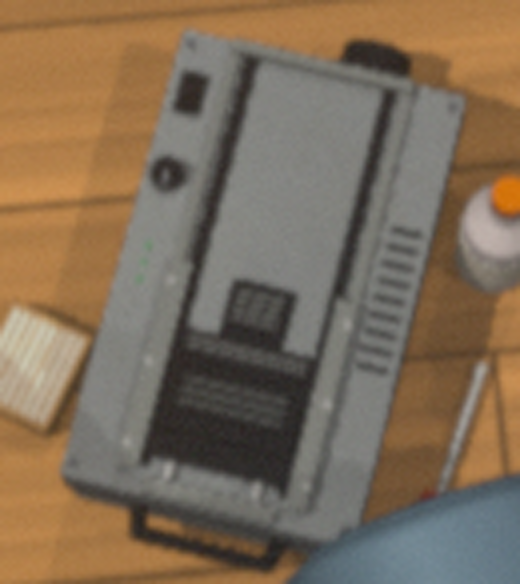

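The crop shows the deck corners at (187,32), (465,92) and (65,470), the tab at about (260,314), the guide ends at about (190,262) and (352,300), and the plungers at (165,470) and (258,492).

```bash
python3 - <<'E'
from h import *
c=np.load("top0.npz")
P={k:ray(c,(240+(u-1.5)/4,152+(v-1.5)/4),z)for k,u,v,z in[("FL",187,32,.11),("FR",465,92,.11),("RL",65,472,.11),("tabF",267,287,.118),("tab",260,314,.118),("gL",190,262,.123),("gR",352,300,.123),("stopL",258,62,.12),("stopR",383,88,.12),("plL",165,470,.118),("plR",258,492,.118)]}
for k,p in P.items(): print(k,p.round(4))
f=P["FL"]-P["RL"];print(np.linalg.norm(f),np.linalg.norm(P["FL"]-P["FR"]),np.degrees(np.arctan2(f[1],f[0])))
g=P["FL"]-P["FR"];print(np.degrees(np.arctan2(-g[0],g[1])),"centre",(P["RL"]+P["FR"])/2)
g=P["gL"]-P["gR"];print(np.degrees(np.arctan2(-g[0],g[1])),(P["gL"]+P["gR"])/2)
E
```

```text
FL [0.7349 0.08   0.11  ]
FR [ 0.6742 -0.1052  0.11  ]
RL [0.438  0.1848 0.11  ]
tabF [0.5484 0.0414 0.118 ]
tab [0.5305 0.0477 0.118 ]
gL [0.569  0.0909 0.123 ]
gR [ 0.5331 -0.0138  0.123 ]
stopL [0.7052 0.0335 0.12  ]
stopR [ 0.6789 -0.0492  0.12  ]
plL [0.4319 0.1188 0.118 ]
plR [0.4117 0.0595 0.118 ]
0.31482938908704644 0.1949004586937136 -19.437573320818778
-18.147777930146493 centre [0.55611758 0.03979425 0.11      ]
-18.93322077239652 [0.55102005 0.03850436 0.123     ]
```

Call:
carry_out(claw=1, increments=[{"z": 6, "roll": -10}, {"x": 3, "y": 5, "z": 10, "roll": -20}, {"x": 5.5, "y": 10.5, "z": 11, "roll": -30}, {"x": 8, "y": 15.5, "z": 11, "roll": -40}, {"x": 10.5, "y": 20.5, "z": 11, "roll": -43.5}])

```text
invalid input
```

Call:
carry_out(increments=[{"x": 2.8, "y": 5.4}, {"x": 5.6, "y": 10.8}, {"x": 8.3, "y": 16.2}, {"x": 11, "y": 21.5}, {"x": 13.7, "y": 26.7}])

```text
invalid input
```

Call:
carry_out(claw=1.0, increments=[{"x": 0.0, "y": 0.0, "z": 6.0, "roll": -10.0}, {"x": 3.0, "y": 5.0, "z": 10.0, "roll": -20.0}, {"x": 5.5, "y": 10.5, "z": 11.0, "roll": -30.0}, {"x": 8.0, "y": 15.5, "z": 11.0, "roll": -40.0}, {"x": 10.5, "y": 20.5, "z": 11.0, "roll": -43.5}])

```text
clock: 0.72
tcp_pos: [0.3447, -0.316, 0.3025]
orientation: [0.986, -0.166, 0.0, 0.0]
ft_force: [1.5, 0.2, 0.0]
gripper_width: 0.0
```

Call:
carry_out(increments=[{"x": 2.8, "y": 5.4, "z": 0, "roll": 0}, {"x": 5.6, "y": 10.8, "z": 0, "roll": 0}, {"x": 8.3, "y": 16.2, "z": 0, "roll": 0}, {"x": 11, "y": 21.5, "z": 0, "roll": 0}, {"x": 13.7, "y": 26.7, "z": 0, "roll": 0}])

```text
clock: 1.35
tcp_pos: [0.4815, -0.0489, 0.3022]
orientation: [0.986, -0.164, 0.0, 0.0]
ft_force: [0.7, -0.9, 0.2]
gripper_width: -0.0002
```

Call:
carry_out(increments=[{"x": 2.5, "y": 4.8, "z": 0, "roll": 0}, {"x": 4.7, "y": 9.3, "z": -2, "roll": 0}, {"x": 4.7, "y": 9.3, "z": -5, "roll": 0}, {"x": 4.7, "y": 9.3, "z": -5, "roll": 0}, {"x": 4.7, "y": 9.3, "z": -5, "roll": 0}])

```text
clock: 1.98
tcp_pos: [0.5283, 0.0416, 0.2533]
orientation: [0.986, -0.165, 0.0, 0.0]
ft_force: [0.5, -0.8, -0.3]
gripper_width: 0.0001
```

```bash
python3 - <<'E'
from cell import monitor, imaging
from h import *
s=monitor.read_state();c=imaging.capture("wrist");cv2.imwrite("pics/w1.png",c["img"][...,::-1])
np.savez("w1.npz",tcp=s["tcp_pos"],q=s["orientation"],**c)
print(s["tcp_pos"],s["orientation"],s["ft_force"],c["hand_eye"])
E
```

```text
[0.5283336  0.04157305 0.25328071] [ 9.86326110e-01 -1.64804971e-01  3.54968229e-04  3.38115476e-05] [ 0.45100517 -0.77897451 -0.28048986] [[ 3.59503332e-04 -9.58540757e-01 -2.84955240e-01  7.26658849e-02]
 [ 9.99999880e-01  2.49922747e-04  4.20915756e-04  2.85932333e-04]
 [-3.32248111e-04 -2.84955357e-01  9.58540732e-01 -1.81942302e-01]
 [ 0.00000000e+00  0.00000000e+00  0.00000000e+00  1.00000000e+00]]
```

View pics/w1.png

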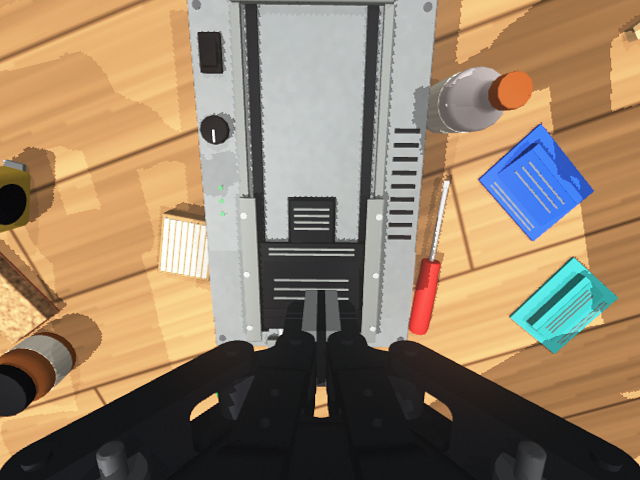

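The wrist view shows the tab at (289–336, 197–242), the lid's front edge at row 243, the guide ends at (247,198) and (376,197), and the end stop at row 4.

```bash
cat >> h.py <<'E'
from scipy.spatial.transform import Rotation as Ro
def wray(c,uv,z):
    T=np.eye(4);T[:3,:3]=Ro.from_quat(c["q"]).as_matrix();T[:3,3]=c["tcp"];T=T@c["hand_eye"]
    d=T[:3,:3]@np.linalg.solve(c["intrinsics"],[uv[0],uv[1],1.]);return T[:3,3]+d*(z-T[2,3])/d[2]
E
python3 - <<'E'
from h import *
c=np.load("w1.npz")
P={k:wray(c,uv,z)for k,uv,z in[("tFL",(289,197),.118),("tFR",(335,197),.118),("tRL",(289,242),.118),("tRR",(337,242),.118),("lFL",(257,243),.118),("lFR",(364,243),.118),("gL",(247,198),.123),("gR",(376,197),.123),("sL",(258,5),.12),("sR",(368,5),.12)]}
for k,p in P.items(): print(k,p.round(4))
t=sum(P[k] for k in("tFL","tFR","tRL","tRR"))/4;g=(P["gL"]+P["gR"])/2;s=(P["sL"]+P["sR"])/2
print("tab",t,"guide",g,"stop",s,np.degrees(np.arctan2(*(s-g)[1::-1])),np.linalg.norm((s-g)[:2]),np.linalg.norm((P["tFL"]-P["tRL"])))
for a,b in(("gR","gL"),("tFR","tFL"),("lFR","lFL")):
  v=P[b]-P[a];print(np.degrees(np.arctan2(-v[0],v[1])),np.linalg.norm(v))
E
```

```text
tFL [0.558  0.0611 0.118 ]
tFR [0.5446 0.0221 0.118 ]
tRL [0.5186 0.0757 0.118 ]
tRR [0.5041 0.0335 0.118 ]
lFL [0.5274 0.1042 0.118 ]
lFR [0.4951 0.0101 0.118 ]
gL [0.5699 0.0958 0.123 ]
gR [ 0.5337 -0.0122  0.123 ]
sL [0.7055 0.0315 0.12  ]
sR [ 0.678  -0.0487  0.12  ]
tab [0.53136098 0.0481185  0.118     ] guide [0.55178276 0.04180222 0.123     ] stop [ 0.6917377 -0.0085941  0.12     ] -19.803422087385094 0.1487520551653455 0.04203052900272728
-18.50764816355361 0.11384024658406185
-18.953814133010923 0.04122401424045792
-18.956004866637844 0.09956806051056513
```

Call:
carry_out(increments=[{"x": 0.8, "y": 0.5, "z": -4, "roll": 0}, {"x": 0.8, "y": 0.5, "z": -8, "roll": 0}, {"x": 0.8, "y": 0.5, "z": -11, "roll": 0}, {"x": 0.8, "y": 0.5, "z": -13, "roll": 0}, {"x": 0.8, "y": 0.5, "z": -13, "roll": 0}])

```text
clock: 2.65
tcp_pos: [0.5357, 0.0464, 0.1222]
orientation: [0.986, -0.165, -0.001, 0.0]
ft_force: [-0.3, -0.7, -0.1]
gripper_width: 0.0001
```

Call:
carry_out(increments=[{"x": 0, "y": 0, "z": -0.2, "roll": 0}, {"x": 0, "y": 0, "z": -0.4, "roll": 0}, {"x": 0, "y": 0, "z": -0.6, "roll": 0}, {"x": 0, "y": 0, "z": -0.8, "roll": 0}, {"x": 0, "y": 0, "z": -0.8, "roll": 0}])

```text
clock: 3.28
tcp_pos: [0.5359, 0.0471, 0.1142]
orientation: [0.986, -0.164, -0.0, -0.0]
ft_force: [0.2, 0.4, 0.4]
gripper_width: -0.0004
```

Call:
carry_out(increments=[{"x": 0, "y": 0, "z": -0.1, "roll": 0}, {"x": 0, "y": 0, "z": -0.2, "roll": 0}, {"x": 0, "y": 0, "z": -0.2, "roll": 0}])

```text
clock: 3.65
tcp_pos: [0.536, 0.0471, 0.1123]
orientation: [0.986, -0.164, -0.0, -0.0]
ft_force: [-0.6, 0.0, -0.1]
gripper_width: -0.0001
```

```bash
python3 - <<'E'
from cell import monitor, imaging
from h import *
s=monitor.read_state();c=imaging.capture("wrist");cv2.imwrite("pics/w2.png",c["img"][...,::-1])
np.savez("w2.npz",tcp=s["tcp_pos"],q=s["orientation"],**c)
print(s["tcp_pos"],s["ft_force"],s["wrist_torque"])
E
```

```text
[0.53601716 0.04707312 0.11228038] [-0.60777985  0.00558345 -0.0656826 ] [-0.01976584  0.00304224  0.06610421]
```

View pics/w2.png

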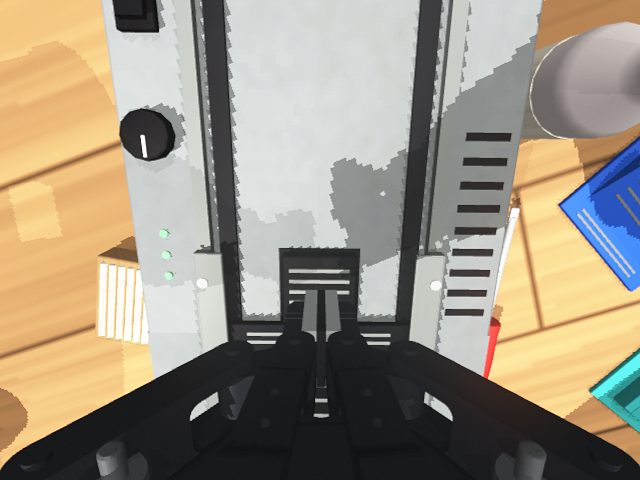

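Fingers are over the tab (its front edge at row 250), the lid is still seated, and there's no contact force yet. I'll continue down gently.

Call:
carry_out(increments=[{"x": 0, "y": 0, "z": -0.1, "roll": 0}, {"x": 0, "y": 0, "z": -0.2, "roll": 0}, {"x": 0, "y": 0, "z": -0.2, "roll": 0}])

```text
clock: 4.08
tcp_pos: [0.536, 0.0471, 0.1103]
orientation: [0.986, -0.164, -0.0, -0.0]
ft_force: [-1.1, -0.5, -0.0]
gripper_width: -0.0003
```

Call:
carry_out(increments=[{"x": 0, "y": 0, "z": -0.1, "roll": 0}, {"x": 0, "y": 0, "z": -0.2, "roll": 0}, {"x": 0, "y": 0, "z": -0.2, "roll": 0}])

```text
clock: 4.45
tcp_pos: [0.536, 0.0471, 0.1083]
orientation: [0.986, -0.164, -0.0, -0.0]
ft_force: [-0.1, -0.5, -0.3]
gripper_width: 0.0001
```

No force below the nominal tab height, so I'll check the actual height by triangulating between the two wrist views.

```bash
python3 - <<'E'
from h import *
from cell import monitor
a,b=np.load("w1.npz"),np.load("w2.npz")
def PM(c):
    T=np.eye(4);T[:3,:3]=Ro.from_quat(c["q"]).as_matrix();T[:3,3]=c["tcp"];T=np.linalg.inv(T@c["hand_eye"]);return c["intrinsics"]@T[:3]
for n,u,v in[("tFL",(289,197),(280,249)),("tFR",(335,197),(359,249)),("knob",(214,130),(147,134)),("led1",(222,187),(164,233)),("led3",(222,213),(169,276)),("scrR",(376,216),(436,285)),("scrL",(243,216),(202,284))]:
    X=cv2.triangulatePoints(PM(a),PM(b),np.float64(u),np.float64(v)).ravel();print(n,(X[:3]/X[3]).round(4))
s=monitor.read_state();print(s["ft_force"],s["effort"],s["tcp_pos"])
E
```

```text
tFL [0.5575 0.0621 0.1128]
tFR [0.5436 0.0223 0.1115]
knob [0.6331 0.1023 0.1142]
led1 [0.586  0.1145 0.1177]
led3 [0.5634 0.125  0.1135]
scrR [ 0.5199 -0.0073  0.1318]
scrL [0.556  0.105  0.1237]
[-0.14074406 -0.50955777 -0.34647497] [-5.74985592e-03 -4.19339561e+01 -3.20748818e+01 -3.44160017e-04
 -1.20155979e-02  7.34197897e-05] [0.53601678 0.0470655  0.10827405]
```

```bash
python3 - <<'E'
from cell import monitor, imaging
from h import *
c=imaging.capture("scene");im=c["img"]
u,v=proj(c,[monitor.read_state()["tcp_pos"]])[0].astype(int);print(u,v)
a=cv2.resize(im[v-60:v+60,u-80:u+80,::-1],None,fx=5,fy=5,interpolation=cv2.INTER_CUBIC)
cv2.imwrite("pics/s2.png",a)
E
```

```text
345 233
```

View pics/s2.png

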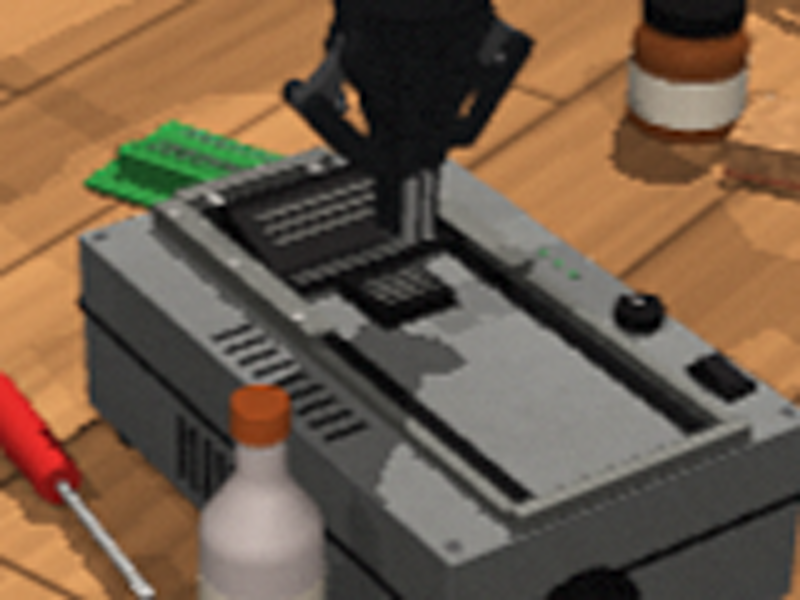

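The scene view shows the fingertips at about crop (420,245), well above the tab. They end short of the reported TCP, which projects to (400,300). I'll estimate by how much.

```bash
python3 - <<'E'
from cell import monitor, imaging
from h import *
b=np.load("w2.npz");K=b["intrinsics"];print(K[0,0],K[:2,2])
s=monitor.read_state();R=Ro.from_quat(s["orientation"]).as_matrix();c=imaging.capture("scene")
Hi=np.linalg.inv(b["hand_eye"])
for z in(0,-.01,-.02,-.03,-.04):
  for x in(-.011,.011):
    q=Hi@[x,0,z,1];uv=K@q[:3];p=s["tcp_pos"]+R@[x,0,z];w=proj(c,[p])[0]
    print(z,x,"wrist",(uv/uv[2])[:2].round(),"scene crop",((w-[265,173])*5).round())
E
```

```text
355.53218138798746 [320.8170989  243.30506595]
0 -0.011 wrist [320. 294.] scene crop [387. 293.]
0 0.011 wrist [320. 257.] scene crop [414. 314.]
-0.01 -0.011 wrist [320. 302.] scene crop [388. 275.]
-0.01 0.011 wrist [320. 263.] scene crop [414. 296.]
-0.02 -0.011 wrist [320. 311.] scene crop [388. 257.]
-0.02 0.011 wrist [320. 270.] scene crop [415. 278.]
-0.03 -0.011 wrist [320. 321.] scene crop [389. 239.]
-0.03 0.011 wrist [320. 278.] scene crop [416. 259.]
-0.04 -0.011 wrist [320. 332.] scene crop [389. 221.]
-0.04 0.011 wrist [320. 286.] scene crop [416. 241.]
```

The fingertips look about 35–40 mm behind the reported TCP, so I'll descend in small force-checked steps.

Call:
carry_out(increments=[{"x": 0, "y": 0, "z": -0.3, "roll": 0}, {"x": 0, "y": 0, "z": -0.7, "roll": 0}, {"x": 0, "y": 0, "z": -1.0, "roll": 0}, {"x": 0, "y": 0, "z": -1.3, "roll": 0}, {"x": 0, "y": 0, "z": -1.3, "roll": 0}])

```text
clock: 5.18
tcp_pos: [0.5358, 0.0471, 0.095]
orientation: [0.986, -0.164, -0.0, 0.0]
ft_force: [0.0, -0.5, 0.9]
gripper_width: -0.0
```

Call:
carry_out(increments=[{"x": 0, "y": 0, "z": -0.2, "roll": 0}, {"x": 0, "y": 0, "z": -0.4, "roll": 0}, {"x": 0, "y": 0, "z": -0.4, "roll": 0}])

```text
clock: 5.55
tcp_pos: [0.536, 0.0471, 0.0912]
orientation: [0.986, -0.164, -0.0, 0.0]
ft_force: [-1.0, -0.0, 0.0]
gripper_width: -0.0002
```

Call:
carry_out(increments=[{"x": 0, "y": 0, "z": -0.2, "roll": 0}, {"x": 0, "y": 0, "z": -0.4, "roll": 0}, {"x": 0, "y": 0, "z": -0.4, "roll": 0}])

```text
clock: 5.92
tcp_pos: [0.5359, 0.0471, 0.0872]
orientation: [0.986, -0.164, -0.0, 0.0]
ft_force: [0.5, 0.6, -0.1]
gripper_width: -0.0001
```

Call:
carry_out(increments=[{"x": 0, "y": 0, "z": -0.2, "roll": 0}, {"x": 0, "y": 0, "z": -0.3, "roll": 0}, {"x": 0, "y": 0, "z": -0.3, "roll": 0}])

```text
clock: 6.3
tcp_pos: [0.536, 0.0471, 0.0843]
orientation: [0.986, -0.164, -0.0, -0.0]
ft_force: [0.8, 0.3, -0.6]
gripper_width: 0.0003
```

Call:
carry_out(increments=[{"x": 0, "y": 0, "z": -0.1, "roll": 0}, {"x": 0, "y": 0, "z": -0.2, "roll": 0}, {"x": 0, "y": 0, "z": -0.2, "roll": 0}])

```text
clock: 6.68
tcp_pos: [0.536, 0.0471, 0.0823]
orientation: [0.986, -0.164, -0.0, -0.0]
ft_force: [-0.2, 0.5, -0.5]
gripper_width: 0.0004
```

Call:
carry_out(increments=[{"x": 0, "y": 0, "z": -0.1, "roll": 0}, {"x": 0, "y": 0, "z": -0.2, "roll": 0}, {"x": 0, "y": 0, "z": -0.2, "roll": 0}])

```text
clock: 7.05
tcp_pos: [0.536, 0.0471, 0.0803]
orientation: [0.986, -0.164, -0.0, 0.0]
ft_force: [-0.2, -0.0, 0.8]
gripper_width: 0.0
```

Call:
carry_out(increments=[{"x": 0, "y": 0, "z": -0.1, "roll": 0}, {"x": 0, "y": 0, "z": -0.2, "roll": 0}, {"x": 0, "y": 0, "z": -0.2, "roll": 0}])

```text
clock: 7.42
tcp_pos: [0.5362, 0.047, 0.0786]
orientation: [0.986, -0.164, 0.0, 0.0]
ft_force: [-1.0, -0.5, 3.6]
gripper_width: 0.0003
```

Call:
carry_out(increments=[{"x": 0, "y": 0, "z": -0.1, "roll": 0}, {"x": 0, "y": 0, "z": -0.2, "roll": 0}, {"x": 0, "y": 0, "z": -0.2, "roll": 0}])

```text
clock: 7.8
tcp_pos: [0.5362, 0.047, 0.0764]
orientation: [0.986, -0.164, 0.0, -0.0]
ft_force: [-0.6, 0.2, 3.6]
gripper_width: -0.0001
```

Contact came at TCP z ≈ 0.0795, so the tip offset is about 38 mm. Now I'll press on to about 6–7 mm of travel.

Call:
carry_out(increments=[{"x": 0, "y": 0, "z": -0.1, "roll": 0}, {"x": 0, "y": 0, "z": -0.2, "roll": 0}, {"x": 0, "y": 0, "z": -0.3, "roll": 0}, {"x": 0, "y": 0, "z": -0.35, "roll": 0}, {"x": 0, "y": 0, "z": -0.35, "roll": 0}])

```text
clock: 8.43
tcp_pos: [0.5361, 0.0471, 0.0728]
orientation: [0.986, -0.164, 0.0, -0.0]
ft_force: [-1.2, -0.1, 4.0]
gripper_width: -0.0001
```

```bash
python3 - <<'E'
from cell import monitor, imaging
from h import *
s=monitor.read_state();c=imaging.capture("wrist");d=imaging.capture("scene")
np.savez("w3.npz",tcp=s["tcp_pos"],q=s["orientation"],**c)
print(s["tcp_pos"],s["ft_force"])
a=c["img"][150:400,170:470,::-1];b=d["img"][175:305,270:426,::-1]
cv2.imwrite("pics/w3.png",np.hstack([cv2.resize(a,(400,333)),cv2.resize(b,(400,333),interpolation=cv2.INTER_CUBIC)]))
E
```

```text
[0.53612557 0.04706502 0.07284346] [-1.20415191 -0.12147444  3.99606511]
```

View pics/w3.png

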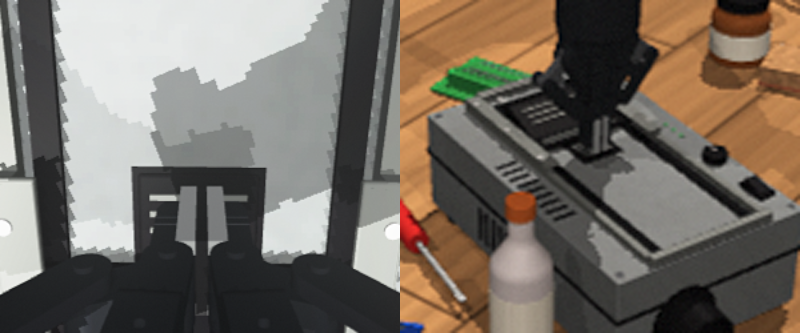

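The tab shows flush with the deck under the fingers. I'll lift and check whether the lid moved.

Call:
carry_out(increments=[{"x": 0, "y": 0, "z": -0.05, "roll": 0}, {"x": 0, "y": 0, "z": 1.0, "roll": 0}, {"x": 0, "y": 0, "z": 5, "roll": 0}, {"x": 0, "y": 0, "z": 10, "roll": 0}, {"x": 0, "y": 0, "z": 14, "roll": 0}])

```text
clock: 9.15
tcp_pos: [0.5362, 0.047, 0.2152]
orientation: [0.986, -0.164, 0.001, -0.0]
ft_force: [0.8, -0.5, -0.6]
gripper_width: -0.0002
```

Call:
carry_out(increments=[{"x": -4, "y": 1.5, "z": 2, "roll": 0}, {"x": -4, "y": 1.5, "z": 2, "roll": 0}, {"x": -4, "y": 1.5, "z": 2, "roll": 0}])

```text
clock: 9.52
tcp_pos: [0.4961, 0.062, 0.2329]
orientation: [0.986, -0.164, 0.0, 0.0]
ft_force: [-0.1, -0.6, -0.1]
gripper_width: -0.0003
```

```bash
python3 - <<'E'
from cell import monitor, imaging
from h import *
s=monitor.read_state();c=imaging.capture("wrist");cv2.imwrite("pics/w4.png",c["img"][...,::-1])
np.savez("w4.npz",tcp=s["tcp_pos"],q=s["orientation"],**c)
print(s["tcp_pos"],s["ft_force"])
E
```

```text
[0.49610059 0.0620149  0.23291346] [-0.1366606  -0.55971265 -0.05224055]
```

View pics/w4.png

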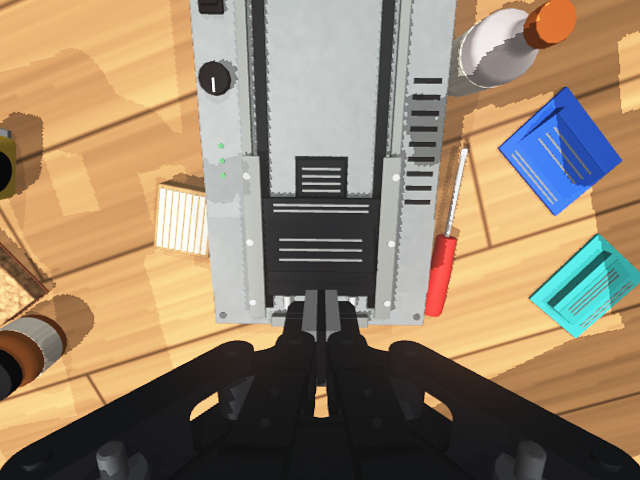

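The lid's front edge (row 197) has moved forward over the tab (front edge row 157, 51 px wide, about 31 mm visible). The lid is therefore released and kicked about 8 mm. Next I'll place the fingers behind the thumb step.

Call:
carry_out(increments=[{"x": -5.5, "y": 1.8, "z": -2, "roll": 0}, {"x": -5.9, "y": 1.9, "z": -6, "roll": 0}, {"x": -5.9, "y": 1.9, "z": -10, "roll": 0}, {"x": -5.9, "y": 1.9, "z": -12.5, "roll": 0}, {"x": -5.9, "y": 1.9, "z": -12.5, "roll": 0}])

```text
clock: 10.2
tcp_pos: [0.435, 0.081, 0.1053]
orientation: [0.986, -0.165, -0.003, 0.0]
ft_force: [0.6, 1.1, -0.1]
gripper_width: -0.0
```

Call:
carry_out(increments=[{"x": 0, "y": 0, "z": -0.5, "roll": 0}, {"x": 0, "y": 0, "z": -1.1, "roll": 0}, {"x": 0, "y": 0, "z": -1.7, "roll": 0}, {"x": 0, "y": 0, "z": -2.2, "roll": 0}, {"x": 0, "y": 0, "z": -2.2, "roll": 0}])

```text
clock: 10.82
tcp_pos: [0.4367, 0.0811, 0.0855]
orientation: [0.986, -0.164, -0.0, 0.0]
ft_force: [-0.7, 0.6, 0.1]
gripper_width: -0.0003
```

```bash
python3 - <<'E'
from cell import monitor, imaging
from h import *
s=monitor.read_state();c=imaging.capture("wrist");d=imaging.capture("scene")
print(s["tcp_pos"],s["ft_force"])
a=c["img"][100:400,140:500,::-1];b=d["img"][165:295,240:396,::-1]
cv2.imwrite("pics/w5.png",np.hstack([cv2.resize(a,(400,333)),cv2.resize(b,(400,333),interpolation=cv2.INTER_CUBIC)]))
E
```

```text
[0.43674058 0.08109098 0.08552162] [-0.66654232  0.57875677  0.12058915]
```

View pics/w5.png

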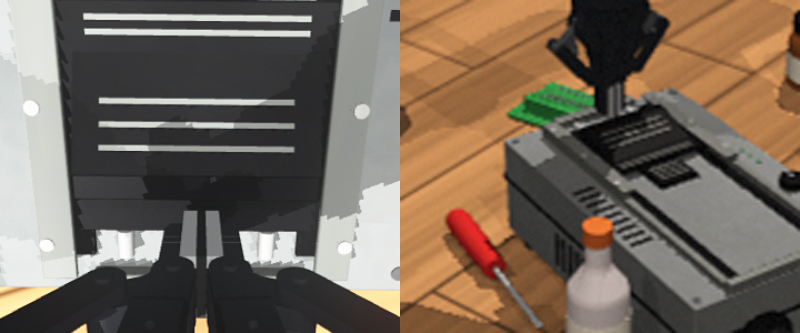

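Fingers are behind the step with no contact force. Pushing along the guides.

Call:
carry_out(increments=[{"x": 0.6, "y": -0.2, "z": 0, "roll": 0}, {"x": 1.2, "y": -0.4, "z": 0, "roll": 0}, {"x": 1.9, "y": -0.65, "z": 0, "roll": 0}, {"x": 2.4, "y": -0.82, "z": 0, "roll": 0}, {"x": 2.8, "y": -0.98, "z": 0, "roll": 0}])

```text
clock: 11.55
tcp_pos: [0.4655, 0.0711, 0.0859]
orientation: [0.986, -0.165, -0.0, -0.0]
ft_force: [-2.9, 1.3, 2.4]
gripper_width: -0.0002
```

Call:
carry_out(increments=[{"x": 0.9, "y": -0.3, "z": 0, "roll": 0}, {"x": 1.8, "y": -0.6, "z": 0, "roll": 0}, {"x": 2.7, "y": -0.93, "z": 0, "roll": 0}, {"x": 3.6, "y": -1.25, "z": 0, "roll": 0}, {"x": 4.5, "y": -1.55, "z": 0, "roll": 0}])

```text
clock: 12.18
tcp_pos: [0.5107, 0.0555, 0.0858]
orientation: [0.986, -0.165, -0.0, 0.0]
ft_force: [-2.0, 1.6, 1.9]
gripper_width: -0.0002
```

Call:
carry_out(increments=[{"x": 0.9, "y": -0.3, "z": 0, "roll": 0}, {"x": 1.8, "y": -0.6, "z": 0, "roll": 0}, {"x": 2.7, "y": -0.93, "z": 0, "roll": 0}, {"x": 3.6, "y": -1.25, "z": 0, "roll": 0}, {"x": 4.5, "y": -1.55, "z": 0, "roll": 0}])

```text
clock: 12.8
tcp_pos: [0.5556, 0.0401, 0.0859]
orientation: [0.986, -0.164, -0.0, -0.0]
ft_force: [-3.2, 0.9, 2.1]
gripper_width: 0.0003
```

Call:
carry_out(increments=[{"x": 0.8, "y": -0.28, "z": 0, "roll": 0}, {"x": 1.6, "y": -0.55, "z": 0, "roll": 0}, {"x": 2.4, "y": -0.83, "z": 0, "roll": 0}, {"x": 3.0, "y": -1.04, "z": 0, "roll": 0}, {"x": 3.2, "y": -1.1, "z": 0, "roll": 0}])

```text
clock: 13.42
tcp_pos: [0.5874, 0.029, 0.0858]
orientation: [0.986, -0.165, -0.0, 0.0]
ft_force: [-2.6, 0.9, 0.9]
gripper_width: -0.0001
```

Call:
carry_out(increments=[{"x": -0.6, "y": 0.2, "z": 0, "roll": 0}, {"x": -0.8, "y": 0.28, "z": 1, "roll": 0}, {"x": -0.8, "y": 0.28, "z": 5, "roll": 0}, {"x": -2, "y": 0.7, "z": 10, "roll": 0}, {"x": -5, "y": 1.7, "z": 14, "roll": 0}])

```text
clock: 14.05
tcp_pos: [0.5377, 0.046, 0.2289]
orientation: [0.986, -0.165, 0.002, -0.0]
ft_force: [0.1, 0.5, -0.1]
gripper_width: -0.0003
```

Call:
carry_out(increments=[{"x": -4, "y": 1.4, "z": 2, "roll": 0}, {"x": -4, "y": 1.4, "z": 2, "roll": 0}, {"x": -4, "y": 1.4, "z": 2, "roll": 0}])

```text
clock: 14.42
tcp_pos: [0.4974, 0.0602, 0.2463]
orientation: [0.986, -0.164, 0.001, 0.0]
ft_force: [0.1, 0.0, -0.4]
gripper_width: -0.0003
```

```bash
python3 - <<'E'
from cell import monitor, imaging
from h import *
s=monitor.read_state();c=imaging.capture("wrist");d=imaging.capture("scene")
np.savez("w6.npz",tcp=s["tcp_pos"],q=s["orientation"],**c)
print(s["tcp_pos"],s["ft_force"])
a=c["img"][:,:,::-1];b=d["img"][165:305,270:438,::-1]
cv2.imwrite("pics/w6.png",np.hstack([cv2.resize(a,(440,330)),cv2.resize(b,(360,330),interpolation=cv2.INTER_CUBIC)]))
E
```

```text
[0.49736312 0.0601871  0.24629459] [ 0.07856644  0.03068298 -0.44392417]
```

View pics/w6.png

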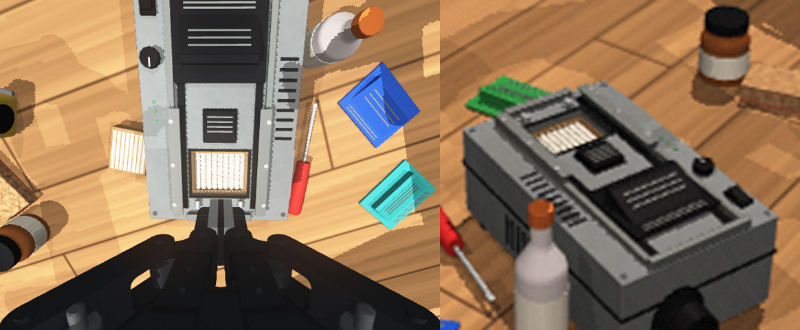

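The lid lies flat between the tab and the end stop. Its rear edge (row 80) is about 33 mm in front of the tab (front edge row 109), the tab is up, and the filter is exposed. Handing in.

```bash
python3 -c "
from cell import order
print(order.finish_job())"
```

```text
the job is handed in; nothing more can be done
None
```

The dust extractor is open and the job is handed in, at about 14.5 s on the robot's clock. I pressed the snap tab down about 6.7 mm with roughly 4 N, and the lid sprang about 8 mm forward. I then pushed it by its thumb step along the guides, about 155 mm of finger travel with pushing forces of about 3 N.

**Last checks:** the final wrist and scene pictures show the lid lying flat between the tab and the end stop. Its rear edge is about 33 mm in front of the tab, the tab is up again and the filter is exposed. The spare filter, screwdriver and glue bottle appear undisturbed, and the arm was clear of everything with about 0 N on the wrist.

**What disagreed:** the fingertips turned out to end about 38 mm short of the reported tool point. I saw this in the pictures and confirmed it when the tab was touched 38 mm lower than expected, so I took heights from that contact instead. My first move calls were also refused as "invalid input". They worked once every row gave all four values.

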